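# Close a carton of cabinet fittings by tucking its lid tongue under the strap

### The job

Close the carton of cabinet fittings for dispatch: fold the tongue at the lid's free edge inwards, swing the lid over, and press it down gently so that the tongue's edge slides in underneath the strap glued on the carton's top and the lid stays shut, lying flat, on its own. Do it only by pushing and pressing with the fingertips or the outside of the fingers: pinch and lift nothing, do not shove the carton along the table, and leave the tools and fittings round it where they lie.

Things in the scene. Friction and masses are not known exactly. Their poses are not given: they have to be found in the camera images.
- carton: Loose plain brown carton, 200 (its x) x 170 (its y) x 70 mm high, about 1.8 kg full. Origin: centre of its underside, z up. The lid is hinged along the +x top edge and folds over towards -x. The top is open from x = +96 to +15 mm (fittings lie inside, below the rim); from +15 to -100 mm a fixed top panel closes it, its upper face at z = 70 mm.
- strap_mouth (a point): Middle of the opening under the strap, on the hinge side: carton x -56, y 0, z 75 mm. The strap is a flat bridge of the same board on the top panel, bent down at 45 degrees and glued at both ends: 132 mm long (carton y; 78 mm of it level), x -56 to -82 mm, 3 mm thick, its underside 10 mm above the panel.
- lid_hinge (a point): Middle of the lid's hinge line, which runs along carton y: carton x +98, y 0, z 72 mm. The crease there is stiff (0.10 N m of friction: an open lid stays put) and springy (0.08 N m per rad towards 2.0 rad): pressed flat and let go untucked, the lid rises again to about 0.2 rad. About 2 N at its free edge hold it flat.
- lid (a joint): Lid angle (rad): 0 = shut, flat on the top panel; 1.57 = upright; starts open at 1.55 to 1.9; its stop is at 2.1, leaning back. The lid is a stiff panel 168 mm wide, 4 mm thick, reaching 125 mm from the hinge line to the tongue's crease.
- lid_crease (a point): Middle of the crease between lid and tongue, on the lid's outer face, 125 mm from the hinge line; moves with the lid. With the tongue folded 1.2 rad or more, its edge lands on the top panel short of the strap at a lid angle of about 0.3; pressing down near the crease from there (about 5 N) slides the edge forward under the strap as the tongue straightens.
- tongue (a joint): Fold of the tongue at its crease (rad): 0 = in line with the lid, positive = folded to the lid's inner side (down when shut); starts at 0.05 to 0.35, stop at 1.4. Soft crease (0.012 N m of friction, no spring): pushing near the tip from the lid's outer side folds it before the lid moves, and it stays as left. Left straight, it would land on top of the strap.
- tongue_edge (a point): Middle of the tongue's free edge, 45 mm from the crease. The tongue is 3.5 mm thick, 60 mm wide at the crease and 46 mm at the edge. Shut and tucked, the edge lies about 16 mm in under the strap (carton x about -72, z about 72 mm).
- screwdriver_yellow: Loose yellow-handled screwdriver, 221 x 55 x 28 mm, lying beside the carton; leave it alone. Origin: centre of its underside.
- masking_tape: Loose roll of masking tape, 101 mm across, 25 mm high, beside the carton; leave it alone. Origin: centre of its underside.
- carpenter_pencil: Loose red flat pencil, 178 x 44 x 9 mm, beside the carton; leave it alone. Origin: centre of its underside.
- bar_pull_1: Loose steel bar handle, 160 x 55 x 12 mm, in front of the carton; leave it alone. Origin: centre of its underside.

How it is judged:
By the outcome, as a careful person would: the job done as asked, in the order asked, and still so for the second after the job is handed in, with the robot touching nothing.
It also fails if it takes over 48 s, if anything falls off the work surface, if the arm or the gripper's body presses on something with over 40 N, if the wrist force passes 120 N, or if a joint passes its speed limit or range.

### The arm

A 6-joint arm with a two-finger parallel gripper is mounted at the origin on a cart in front of the work surface, level with it; the furniture and walls round the work are solid. World frame = base frame: x ahead of the robot, y to its left, z up, the work surface at z = 0. Lengths are in m, angles in rad, forces in N, time in s.
With the tool pointing down it reaches from about 0.375 to 0.975 m from the base axis. Payload 3.8 kg.
Tool frame: the origin (TCP) lies at the very end of the fingers, on their centre line; the grasp point (between the pads) lies 19 mm behind it; z points along the fingers, y is the line along which they close (so a half turn about z gives the same grasp; the last joint's range is limited). The gripper opens to 85 mm and grips with 20 to 120 N. Pads are 22 mm wide; open, the fingers measure 114 mm over their backs; the gripper's body (76 mm by 85 mm) begins 54 mm behind the grasp point. The pads swing forward as they close: fully open they stand 13 mm farther back than shut.
Start: joints at [1.225, 0.264, 1.604, -0, 1.274, -0.037], TCP at [0.205, 0.643, 0.231] pointing down, gripper open.
Joint ranges: [-2.63, 2.63], [-0.94, 2.18], [0.31, 2.57], [-1.31, 4.45], [0, 2.66], [-2.55, 2.55]. Speed limits (rad/s): [2.57, 2.57, 3.14, 3.14, 3.14, 3.14].

### API

Orientations are given as a rotation vector (axis times angle).
In Python, from workcell import * gives the robot as it stands.
- The arm moves only by the shell command python3 -m crank 'ROWS' [OPENING] [FORCE]. ROWS is JSON, a list that holds one entry, the list of rows, each a list of 6 numbers: the shift along the tool's x, y, z in cm, then the turn, a rotation vector about the tool's x, y, z in rad. In form: [[[dx, dy, dz, ax, ay, az], ...]]. A call has 1 to 8 rows; each row shifts and turns the commanded pose from where the row before left it, along the tool's axes as they then stand; what a row does not reach is not made up. A row lasts 1/12 s, in which the tool goes at most 41.7 mm and 7.16 degrees, less where a joint would pass 70% of its speed; a pose out of reach is approached as far as the arm can. A call with a gripper value outside its range is refused whole. OPENING is the finger opening in cm, from 0 to 8.54, set as the call begins (- or left out, the last holds). The fingers move at their own pace and stop on an object; FORCE is the grip in N (left out, the last holds). Time passes only in rows, so rows that do not move let the fingers close. It gives the time, the measured TCP pose, the force, the opening and the grip force at its end, in the units of the state.
- read_state(): the state, without advancing time (a new reading comes with each control period).
- read_camera(name): name is "scene" or "top" or "wrist"; returns the picture (480x640x3 uint8, blue, green, red); there is no depth.
- camera_model(name): a dict with "camera_matrix" (3x3 intrinsics, pixels), "R" (3x3) and "t" (3): a world point X has camera coordinates R X + t. Camera axes: x right, y down, z forward; pixel columns grow to the right and rows downward; lengths in m; the calibration is good to about 2 mm. A picture is of the moment at which its call begins: read the wrist's pose just before it. camera_model takes no time and is no camera call; for the wrist camera it gives the pose at the moment of the call.
- finish_job(): hands the job in; it is judged then, once.
The state is a dict: "time": time; "q": joint angles; "joint_vel": joint speeds; "joint_torque": joint torques, N m; "tool_pos": TCP position; "tcp_rot": TCP orientation; "wrist_force": force on the tool from outside, world axes, zero at the start; "torque": the same for the moment, N m; "width": opening from 0.0 (shut) to 1.0 (fully open); "grip_force": force on a finger pad.
Only numpy, scipy, OpenCV 4.12 (cv2) and the standard library are available. Lean on these libraries where they do the work, as an engineer would, in place of code of your own. Each camera call takes 0.05 s, during which the arm holds its last target. There are 200 camera calls.

## Working session

There is one attempt and no reset: what is moved stays moved. The work goes in short steps, Python scripts to look and compute and a shell command to move; the robot and the scene stay as the last step left them, time stands still between calls to the robot, and variables do not carry over. Pictures are saved under pics/ and viewed, at most 10 in all, crops included, and the job is handed in when it is done.

```bash
mkdir -p pics; ls; python3 - <<'E'
from workcell import *
import cv2
for n in ("scene","top"):
    cv2.imwrite(f"pics/{n}0.png",read_camera(n))
    m=camera_model(n);print(n,m)
s=read_state();print(s)
E
```

```text
pics
scene {'camera_matrix': array([[594.61118327,   0.        , 317.38434346],
       [  0.        , 594.61118327, 240.08192201],
       [  0.        ,   0.        ,   1.        ]]), 'R': array([[ 0.5889541 , -0.80804854,  0.01380673],
       [-0.46258069, -0.35106672, -0.81410765],
       [ 0.66268558,  0.47308531, -0.58054983]]), 't': array([-0.27943285,  0.3440734 ,  0.47867235])}
top {'camera_matrix': array([[548.19330481,   0.        , 315.24665074],
       [  0.        , 548.19330481, 245.50715448],
       [  0.        ,   0.        ,   1.        ]]), 'R': array([[ 0.02527494, -0.99928131, -0.02824957],
       [-0.9981337 , -0.02365435, -0.0562991 ],
       [ 0.05559041,  0.02961981, -0.99801421]]), 't': array([0.07137844, 0.54758592, 0.94132934])}
{'time': 0.1, 'q': array([ 1.22510103e+00,  2.64702369e-01,  1.60525973e+00,  7.76616196e-06,
        1.27372683e+00, -3.68699214e-02]), 'joint_vel': array([ 4.77558202e-05, -1.48638866e-03, -4.90770051e-03, -2.58634431e-04,
       -1.97679472e-03,  1.32827532e-03]), 'joint_torque': array([ 7.54408338e-04, -5.16703427e+01, -3.68589163e+01, -4.88739342e-07,
        6.16020159e-03,  1.91563561e-05]), 'tool_pos': array([0.2049087 , 0.64243267, 0.23005796]), 'tcp_rot': array([-0.4831172 , -3.10381088,  0.00323014]), 'wrist_force': array([-1.05605627,  0.17296116, -0.3570139 ]), 'torque': array([-0.02712977, -0.02485467,  0.00951898]), 'grip_force': 0.0, 'width': 0.9972250928920898}
```

View pics/scene0.png

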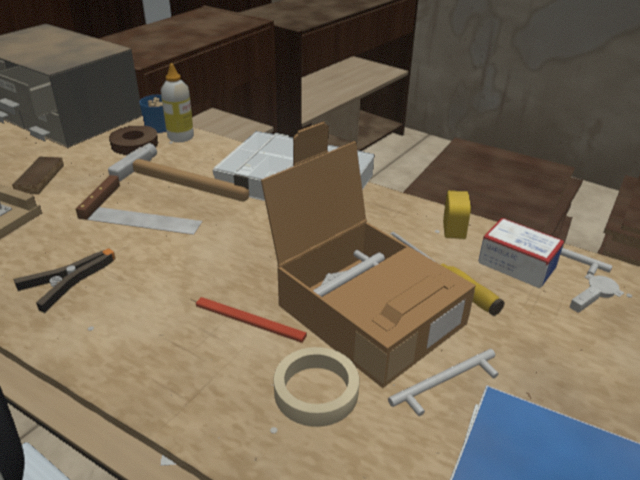

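View pics/top0.png

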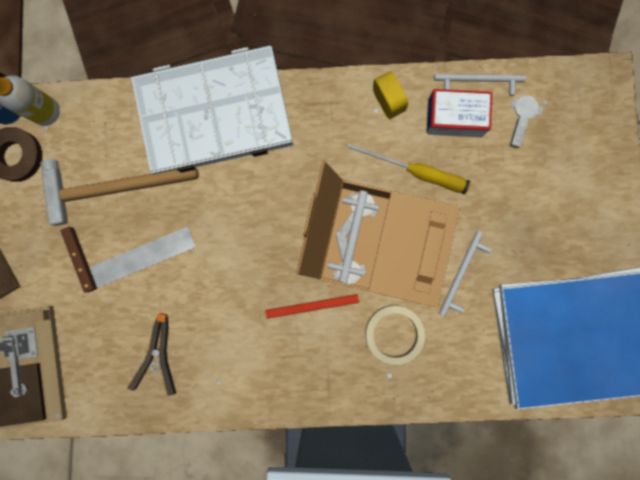

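The carton is near top (380,240) with its hinge on the left (world +y). The lid is open and leaning back, with the tongue at its top (scene (310,145)). I'll enlarge both views to get exact corners.

```bash
python3 - <<'E'
import cv2
a=cv2.imread("pics/scene0.png")[110:390,250:490];b=cv2.imread("pics/top0.png")[150:320,285:485]
cv2.imwrite("pics/sc.png",cv2.resize(a,None,fx=2.1,fy=2.1,interpolation=cv2.INTER_CUBIC))
cv2.imwrite("pics/tc.png",cv2.resize(b,None,fx=3.5,fy=3.5,interpolation=cv2.INTER_CUBIC))
E
```

```text
(no output)
```

View pics/sc.png

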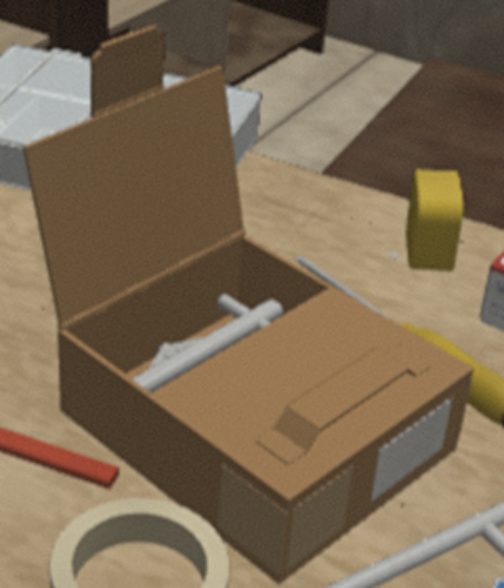

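View pics/tc.png

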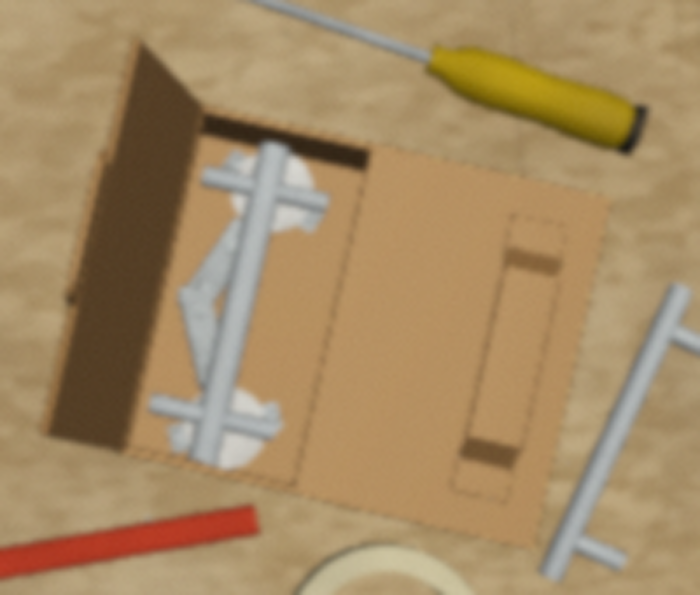

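```bash
cat > geo.py <<'E'
import numpy as np
from workcell import *
from scipy.optimize import least_squares
def w(p,c):
    x,y,th=p; R=np.array([[np.cos(th),-np.sin(th),0],[np.sin(th),np.cos(th),0],[0,0,1]])
    return R@np.array(c)/1+np.array([x,y,0])
def lidpt(L,T,r,y,s=0,n=0): # r along lid, s along tongue, n outward offset (of tongue if s else of lid)
    d=np.array([-np.cos(L),0,np.sin(L)]); a=L-T; e=np.array([-np.cos(a),0,np.sin(a)])
    k=a if s else L; o=np.array([np.sin(k),0,np.cos(k)])
    return np.array([.098,y,.072])+d*r+e*s+o*n
def proj(m,X):
    c=m["R"]@X+m["t"]; u=m["camera_matrix"]@c; return u[:2]/u[2]
E
python3 - <<'E'
from geo import *
mt,ms=camera_model("top"),camera_model("scene")
T=lambda u,v:(mt,u/3.5+285,v/3.5+150); S=lambda u,v:(ms,u/2.1+250,v/2.1+110)
fix=[((-.1,.085,.07),T(533,546)),((-.1,-.085,.07),T(609,197)),((.015,-.085,.07),T(370,150)),((.015,.085,.07),T(295,487)),
((-.1,.085,.07),S(287,497)),((-.1,-.085,.07),S(471,370)),((.1,.085,.07),S(62,328)),((-.1,.085,0),S(280,580))]
mv=[((.125,-.084,0),T(140,42)),((.125,.084,0),T(45,435)),((.125,.084,0),S(28,150)),((.125,-.084,0),S(220,68)),
((.125,.023,.045),S(95,55)),((.125,-.023,.045),S(160,28))]
def f(p):
    r=[]
    for c,(m,u,v) in fix: r+=list(proj(m,w(p[:3],c))-[u,v])
    for (a,y,s),(m,u,v) in mv: r+=list(proj(m,w(p[:3],lidpt(p[3],p[4],a,y,s)))-[u,v])
    return np.array(r)
o=least_squares(f,[.45,0,1.6,1.7,.2]);print(o.x);print(o.fun.reshape(-1,2).round(1))
for L in(o.x[3],):print(w(o.x[:3],lidpt(L,o.x[4],.125,0)),w(o.x[:3],lidpt(L,o.x[4],.125,0,.045)))
s=read_state();print(s["tool_pos"])
E
```

```text
[ 0.54919937 -0.03761429  1.37393338  1.79677085  0.27725974]
[[ 0.6  1.5]
 [ 0.5 -0.1]
 [ 0.2 -1.7]
 [-0.6  2.7]
 [ 1.4  0.9]
 [ 1.4 -2.2]
 [-3.1  0.4]
 [-0.   2.5]
 [-0.7 -0.1]
 [ 0.5  2. ]
 [-2.2 -3.2]
 [ 0.8 -3.3]
 [ 3.8 -4.5]
 [-0.5 -1.6]]
[0.57384557 0.08595891 0.19382203] [0.57339437 0.08369664 0.23876286]
[0.2049087  0.64243267 0.23005796]
```

```bash
cat >> geo.py <<'E'
from scipy.spatial.transform import Rotation as Ro
P=np.array([ 0.54919937,-0.03761429,1.37393338]) 
def cpos(s):
    d=s["tool_pos"]-[P[0],P[1],0]; c,n=np.cos(P[2]),np.sin(P[2]); return np.array([c*d[0]+n*d[1],-n*d[0]+c*d[1],d[2]])
def show(targets):
    s=read_state(); R=Ro.from_rotvec(s["tcp_rot"]).as_matrix(); print("t",s["time"],"carton mm",(cpos(s)*1e3).round(1),"F",s["wrist_force"].round(1))
    print("tool y angle minus carton x:",np.arctan2(R[1,1],R[0,1])-P[2],"z",R[:,2].round(3)); p=s["tool_pos"]
    for t in targets:
        q=w(P,np.array(t)/1e3); print(t,"world",q.round(3),"tool cm",(R.T@(q-p)*100).round(2))
E
python3 -m crank '[[[0,0,0,0,0,-0.111]]]' 0 20; python3 -c "
from geo import *
show([(180,0,224)])"
```

```text
time: 0.18
tool_pos: [0.2049, 0.6426, 0.2303]
tcp_rot: [-0.309, -3.126, 0.003]
wrist_force: [0.1, -0.6, -0.7]
width: 0.887
grip_force: 0.0
t 0.1833 carton mm [599.7 470.6 230.3] F [ 0.1 -0.6 -0.7]
tool y angle minus carton x: -0.00019420349296006556 z [-0.001 -0.002 -1.   ]
(180, 0, 224) world [0.584 0.139 0.224] tool cm [-47.07 -41.96   0.69]
```

```bash
python3 -m crank '[[[-2.9,-2.5,0,0,0,0],[-2.9,-2.5,0,0,0,0],[-2.9,-2.5,0,0,0,0],[-2.9,-2.5,0,0,0,0],[-2.9,-2.5,0,0,0,0],[-2.9,-2.5,0,0,0,0],[-2.9,-2.5,0,0,0,0],[-2.9,-2.5,0,0,0,0]]]' >/dev/null; python3 -m crank '[[[-2.9,-2.5,0,0,0,0],[-2.9,-2.5,0,0,0,0],[-2.9,-2.5,0,0,0,0],[-2.9,-2.5,0,0,0,0],[-2.9,-2.5,0,0,0,0],[-2.9,-2.5,0,0,0,0],[-2.9,-2.0,0,0,0,0],[0,0,0,0,0,0]]]'; python3 -c "
from geo import *
show([(180,0,224),(160,0,224)])
import cv2
a=read_camera('scene')[60:320,200:460];cv2.imwrite('pics/s1.png',cv2.resize(a,None,fx=2.2,fy=2.2,interpolation=2))"
```

```text
time: 1.52
tool_pos: [0.5624, 0.1899, 0.2308]
tcp_rot: [0.317, 3.123, -0.004]
wrist_force: [-0.4, 0.8, 0.1]
width: -0.001
grip_force: 0.0
t 1.5167 carton mm [225.7  31.5 230.8] F [-0.4  0.8  0.1]
tool y angle minus carton x: -0.005693750942340925 z [ 0.002 -0.003 -1.   ]
(180, 0, 224) world [0.584 0.139 0.224] tool cm [-3.18 -4.55  0.7 ]
(160, 0, 224) world [0.58  0.119 0.224] tool cm [-3.19 -6.55  0.71]
```

View pics/s1.png

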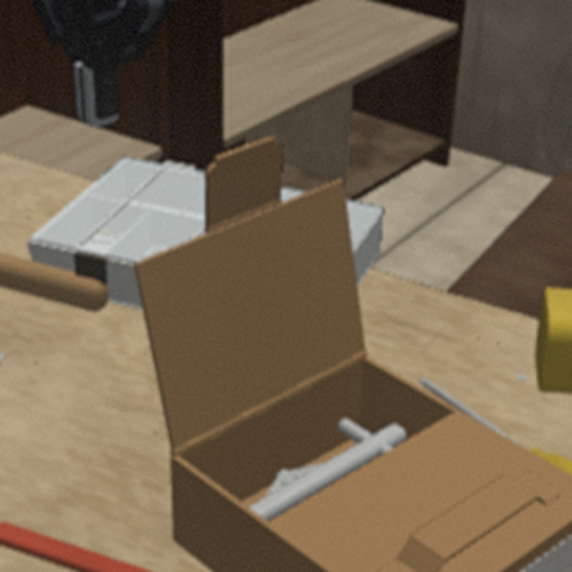

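```bash
python3 -m crank '[[[-1.6,-2,0.35,0,0,0],[-1.6,-2,0.35,0,0,0],[0,-1.2,0,0,0,0],[0,-1.2,0,0,0,0],[0,0,0,0,0,0]]]'; python3 -m crank '[[[0,-1.0,0,0,0,0],[0,-1.0,0,0,0,0],[0,-1.0,0,0,0,0],[0,-0.8,0.3,0,0,0],[0,-0.7,0.6,0,0,0],[0,-0.5,0.5,0,0,0],[0,-0.3,0.5,0,0,0],[0,0,0,0,0,0]]]';  python3 -c "
from geo import *
show([(105,0,204)])
import cv2
a=read_camera('scene')[60:320,200:460];cv2.imwrite('pics/s2.png',cv2.resize(a,None,fx=2.2,fy=2.2,interpolation=2))"
```

```text
time: 1.98
tool_pos: [0.5764, 0.1247, 0.2239]
tcp_rot: [-0.311, -3.124, 0.001]
wrist_force: [0.3, 0.6, -0.4]
width: -0.005
grip_force: 0.0
time: 2.65
tool_pos: [0.5675, 0.0734, 0.2053]
tcp_rot: [0.311, 3.126, 0.001]
wrist_force: [-0.9, -0.1, 0.9]
width: -0.001
grip_force: 0.2
t 2.65 carton mm [112.4   3.8 205.3] F [-0.9 -0.1  0.9]
tool y angle minus carton x: -0.0017449179134496617 z [ 0.001  0.    -1.   ]
(105, 0, 204) world [0.57  0.065 0.204] tool cm [-0.38 -0.74  0.13]
```

View pics/s2.png

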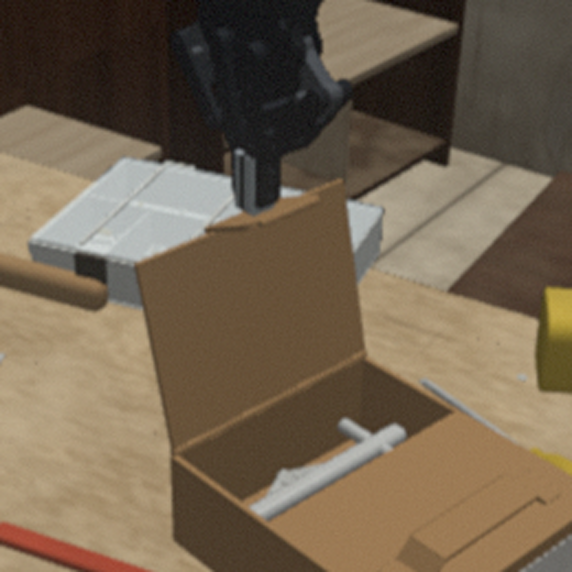

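```bash
python3 -m crank '[[[0,-0.4,0.3,0,0,0],[0,-0.3,0.5,0,0,0],[0,-0.2,0.5,0,0,0],[0,0,0.3,0,0,0],[0,0,0,0,0,0]]]';  python3 -c "
from geo import *
show([(105,0,204)])
import cv2
a=read_camera('scene')[60:320,200:460];cv2.imwrite('pics/s3.png',cv2.resize(a,None,fx=2.2,fy=2.2,interpolation=2))"
```

```text
time: 3.12
tool_pos: [0.5724, 0.0666, 0.2022]
tcp_rot: [0.308, 3.109, 0.008]
wrist_force: [-9.2, 3.2, 43.9]
width: -0.001
grip_force: 21.1
t 3.1167 carton mm [106.7  -2.4 202.2] F [-9.2  3.2 43.9]
tool y angle minus carton x: -0.0008972666991673428 z [ 0.018  0.003 -1.   ]
(105, 0, 204) world [0.57  0.065 0.204] tool cm [ 0.23 -0.17 -0.19]
```

View pics/s3.png

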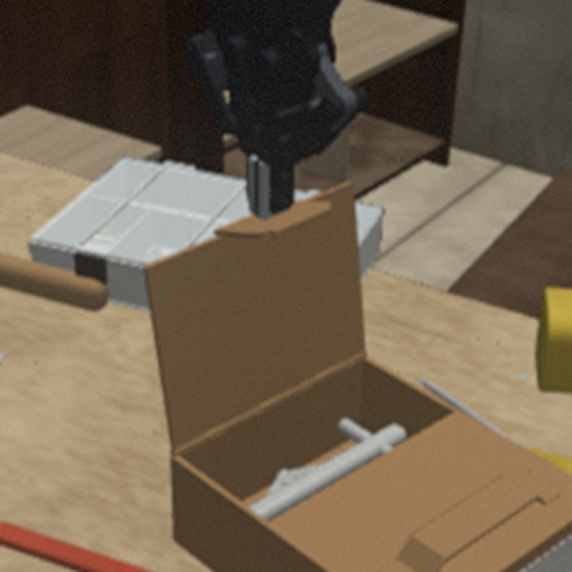

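```bash
python3 -m crank '[[[0,0,-1.0,0,0,0],[0,0,-0.8,0,0,0],[0,-0.8,0,0,0,0],[0,-0.7,0,0,0,0],[0,0,0,0,0,0]]]'; python3 -m crank '[[[0,0,0.3,0,0,0],[0,0,0.3,0,0,0],[0,0,0.3,0,0,0],[0,0,0,0,0,0]]]'; python3 -c "
from geo import *
show([(90,0,204)])"
```

```text
time: 3.58
tool_pos: [0.5627, 0.0485, 0.207]
tcp_rot: [0.311, 3.126, -0.002]
wrist_force: [0.5, 0.4, 6.4]
width: -0.002
grip_force: 3.1
time: 3.92
tool_pos: [0.5657, 0.0489, 0.2046]
tcp_rot: [0.31, 3.118, -0.001]
wrist_force: [-4.8, -2.1, 28.5]
width: 0.001
grip_force: 13.4
t 3.9167 carton mm [ 88.    0.7 204.6] F [-4.8 -2.1 28.5]
tool y angle minus carton x: -0.0013285593904908133 z [ 0.008 -0.001 -1.   ]
(90, 0, 204) world [0.567 0.051 0.204] tool cm [-0.07  0.2   0.06]
```

```bash
python3 -m crank '[[[0,0,-1.5,0,0,0],[0,0,-1.5,0,0,0],[0,2.5,0,0,0,0],[0,2.5,0,0,0,0],[0,2.4,0,0,0,0],[0,0,2.4,0,0,0],[0,0,2.0,0,0,0],[0,0,0,0,0,0]]]'; python3 -c "
from geo import *
show([(160,0,180),(131,0,180)])
import cv2
a=read_camera('scene')[60:320,200:460];cv2.imwrite('pics/s4.png',cv2.resize(a,None,fx=2.2,fy=2.2,interpolation=2))"
```

```text
time: 4.58
tool_pos: [0.5725, 0.1217, 0.1769]
tcp_rot: [-0.308, -3.114, 0.006]
wrist_force: [-1.0, 0.8, -0.7]
width: -0.003
grip_force: 0.0
t 4.5833 carton mm [160.8   8.3 176.9] F [-1.   0.8 -0.7]
tool y angle minus carton x: -0.00043524746254441915 z [-0.012 -0.002 -1.   ]
(160, 0, 180) world [0.58  0.119 0.18 ] tool cm [-0.83 -0.08 -0.31]
(131, 0, 180) world [0.575 0.091 0.18 ] tool cm [-0.83 -2.98 -0.3 ]
```

View pics/s4.png

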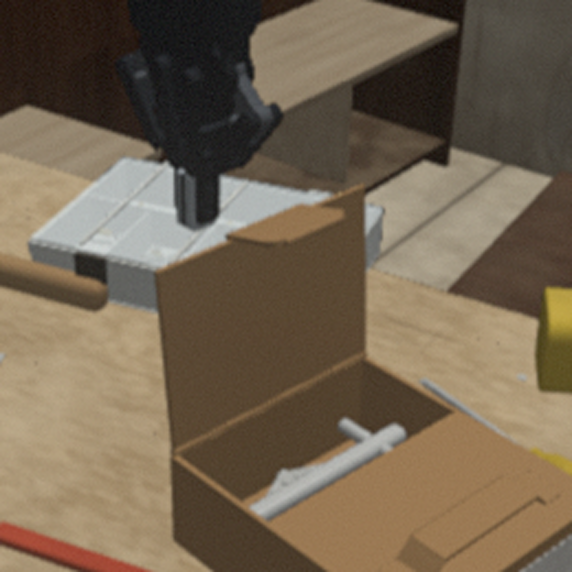

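```bash
python3 - <<'E'
from geo import *
ms=camera_model("scene");S=lambda u,v:(ms,u/2.2+200,v/2.2+60)
mv=[((.125,.084,0),S(160,268)),((.125,-.084,0),S(362,187)),((.125,.023,.045),S(270,243)),((.125,-.023,.045),S(345,214))]
def f(p):
    r=[]
    for (a,y,s),(m,u,v) in mv: r+=list(proj(m,w(P,lidpt(p[0],p[1],a,y,s)))-[u,v])
    return np.array(r)
o=least_squares(f,[1.6,1.3]);print(o.x,o.fun.reshape(-1,2).round(1))
for L in (1.4,1.1,.8,.5,.35,.2,0):
    q=lidpt(L,0,.112,0,0,.001)*1e3; print(L,(q+[14.5,0,0]).round())
E
```

```text
[1.66827605 1.38408144] [[-3.7 -0.6]
 [-0.7 -3.8]
 [ 6.9 -1.4]
 [-1.   0.3]]
1.4 [ 94.   0. 183.]
1.1 [ 63.   0. 172.]
0.8 [ 35.   0. 153.]
0.5 [ 15.   0. 127.]
0.35 [  8.   0. 111.]
0.2 [ 3.  0. 95.]
0 [ 1.  0. 73.]
```

```bash
python3 -m crank '[[[-0.4,-1.5,-0.2,0,0,0],[-0.4,-1.5,-0.2,0,0,0],[0,-1.3,-0.1,0,0,0],[0,-1.2,-0.1,0,0,0],[0,-1.2,0.1,0,0,0],[0,-1.1,0.3,0,0,0],[0,-1.0,0.4,0,0,0],[0,-1.0,0.4,0,0,0]]]'; python3 -m crank '[[[0,-1,0.6,0,0,0],[0,-0.9,0.6,0,0,0],[0,-0.9,0.7,0,0,0],[0,-0.7,0.8,0,0,0],[0,-0.7,0.9,0,0,0],[0,-0.6,0.9,0,0,0],[0,-0.3,0.8,0,0,0],[0,0,0,0,0,0]]]'; python3 -c "
from geo import *
show([(10,0,117)])
import cv2
a=read_camera('scene')[160:400,240:500];cv2.imwrite('pics/s5.png',cv2.resize(a,None,fx=2.2,fy=2.2,interpolation=2))"
```

```text
time: 5.3
tool_pos: [0.5659, 0.0234, 0.1799]
tcp_rot: [0.31, 3.125, -0.002]
wrist_force: [-3.5, -1.6, 9.5]
width: -0.001
grip_force: 4.9
time: 5.97
tool_pos: [0.5538, -0.0253, 0.1224]
tcp_rot: [-0.311, -3.122, 0.0]
wrist_force: [-0.5, 0.2, 0.0]
width: 0.003
grip_force: 0.0
t 5.9667 carton mm [ 13.   -2.1 122.4] F [-0.5  0.2  0. ]
tool y angle minus carton x: -0.0015419455432288398 z [-0.004  0.    -1.   ]
(10, 0, 117) world [ 0.551 -0.028  0.117] tool cm [ 0.2  -0.3   0.54]
```

View pics/s5.png

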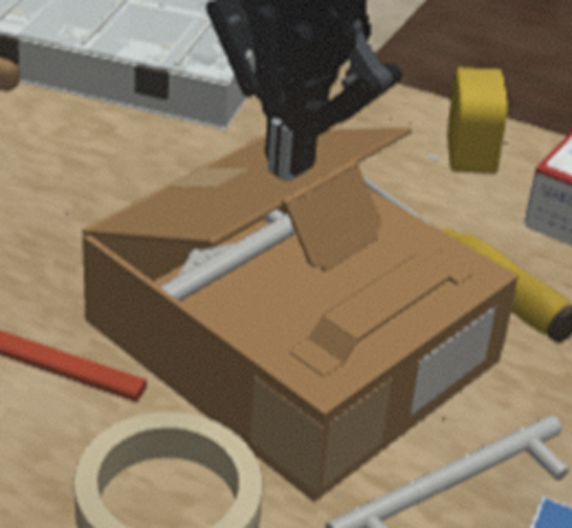

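```bash
python3 -m crank '[[[0.1,-0.3,0.5,0,0,0],[0.1,-0.3,0.5,0,0,0],[0,-0.3,0.5,0,0,0],[0,-0.3,0.5,0,0,0],[0,-0.2,0.5,0,0,0],[0,0,0,0,0,0]]]'; python3 -m crank '[[[0,-0.2,0.4,0,0,0],[0,-0.2,0.4,0,0,0],[0,-0.1,0.4,0,0,0],[0,0,0,0,0,0]]]'; python3 -c "
from geo import *
show([(-2,0,76)])"
```

```text
time: 6.52
tool_pos: [0.5505, -0.0385, 0.0992]
tcp_rot: [-0.31, -3.125, 0.0]
wrist_force: [0.3, 0.5, -0.0]
width: -0.0
grip_force: 0.2
time: 6.85
tool_pos: [0.5496, -0.0435, 0.0874]
tcp_rot: [-0.31, -3.125, 0.001]
wrist_force: [0.1, -0.1, 0.0]
width: 0.002
grip_force: 0.1
t 6.85 carton mm [-5.7 -1.6 87.4] F [ 0.1 -0.1  0. ]
tool y angle minus carton x: -0.000894564672503817 z [-0.001 -0.    -1.   ]
(-2, 0, 76) world [ 0.549 -0.04   0.076] tool cm [0.16 0.37 1.14]
```

```bash
python3 -m crank '[[[0,0,0.3,0,0,0],[0,0,0.3,0,0,0],[0,0,0.2,0,0,0]]]'; python3 -m crank '[[[0,0,0.2,0,0,0],[0,0,0.1,0,0,0],[0,0,0,0,0,0]]]'; python3 -m crank '[[[0,0,0.1,0,0,0],[0,0,0.1,0,0,0],[0,0,0,0,0,0]]]'; python3 -c "
from geo import *
show([(-2,0,76)])"
```

```text
time: 7.1
tool_pos: [0.5498, -0.0436, 0.08]
tcp_rot: [-0.31, -3.126, 0.001]
wrist_force: [-0.2, -1.6, 2.6]
width: 0.001
grip_force: 1.3
time: 7.35
tool_pos: [0.5499, -0.0431, 0.0769]
tcp_rot: [-0.31, -3.126, -0.0]
wrist_force: [0.1, -0.3, 0.9]
width: 0.002
grip_force: 0.1
time: 7.6
tool_pos: [0.5499, -0.0431, 0.0751]
tcp_rot: [-0.31, -3.126, -0.0]
wrist_force: [-0.9, -0.9, 0.3]
width: -0.001
grip_force: 0.4
t 7.6 carton mm [-5.2 -1.8 75.1] F [-0.9 -0.9  0.3]
tool y angle minus carton x: -0.0009022192688183939 z [-0.  0. -1.]
(-2, 0, 76) world [ 0.549 -0.04   0.076] tool cm [ 0.18  0.32 -0.09]
```

```bash
python3 -m crank '[[[0,0,0.1,0,0,0],[0,0,0,0,0,0]]]'; python3 -m crank '[[[0,0,0.1,0,0,0],[0,0,0,0,0,0]]]';python3 -m crank '[[[0,0,0.1,0,0,0],[0,0,0,0,0,0]]]' 
```

```text
time: 7.77
tool_pos: [0.55, -0.043, 0.0741]
tcp_rot: [-0.31, -3.126, -0.0]
wrist_force: [0.5, -1.1, 1.6]
width: 0.002
grip_force: 0.6
time: 7.93
tool_pos: [0.5501, -0.043, 0.0739]
tcp_rot: [-0.31, -3.126, -0.0]
wrist_force: [-3.2, -1.4, 5.9]
width: 0.0
grip_force: 3.1
time: 8.1
tool_pos: [0.5501, -0.043, 0.0737]
tcp_rot: [-0.31, -3.126, -0.0]
wrist_force: [-4.8, -1.0, 11.4]
width: 0.0
grip_force: 5.6
```

```bash
python3 -m crank '[[[0,0,-0.5,0,0,0],[0,0,-1,0,0,0],[0,0,-3,0,0,0],[0,0,-3,0,0,0],[0,0,-3.5,0,0,0],[0,3,-2,0,0,0],[0,3.5,0,0,0,0],[0,3.5,0,0,0,0]]]';python3 -m crank '[[[0,3.5,0,0,0,0],[0,3.5,0,0,0,0],[0,3.5,0,0,0,0],[0,3.5,0,0,0,0],[0,3.5,0,0,0,0],[0,3.5,0,0,0,0],[0,0,0,0,0,0]]]'; python3 -c "
from geo import *
show([])
import cv2
a=cv2.resize(read_camera('scene')[190:390,260:490],(690,600),interpolation=2)[:,:]
b=read_camera('top')[170:320,290:480]
a=cv2.resize(a,(425,370));b=cv2.resize(b,(370,292))
o=np.zeros((370,795,3),np.uint8);o[:,:425]=a;o[:292,425:]=b;cv2.imwrite('pics/s6.png',o)"
```

```text
time: 8.77
tool_pos: [0.5716, 0.0557, 0.2057]
tcp_rot: [0.313, 3.12, 0.002]
wrist_force: [0.8, -0.1, 0.5]
width: -0.004
grip_force: 0.0
time: 9.35
tool_pos: [0.6114, 0.2673, 0.2024]
tcp_rot: [0.304, 3.126, 0.006]
wrist_force: [0.3, 0.7, 0.2]
width: 0.002
grip_force: 0.0
t 9.35 carton mm [311.2  -1.4 202.4] F [0.3 0.7 0.2]
tool y angle minus carton x: 0.003238723256336007 z [ 0.001  0.004 -1.   ]
```

View pics/s6.png

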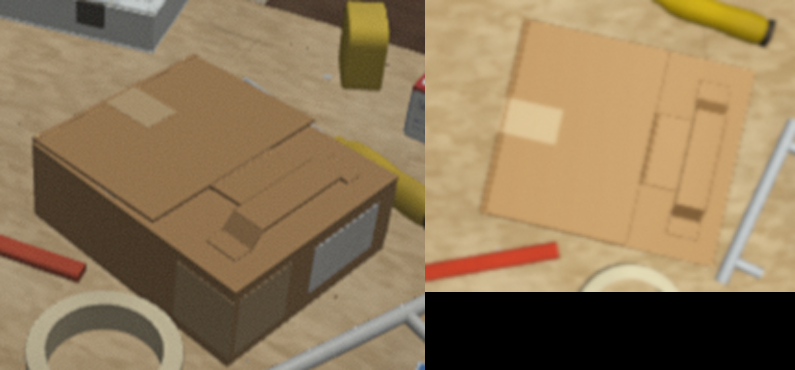

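The lid lies flat on its own with the tongue's edge under the strap (scene part (280,190), top part (670,150)). The carton corner and the neighbouring items haven't moved.

```bash
python3 -c "
from workcell import *
print(finish_job())"
```

```text
the job is handed in; nothing more can be done
None
```

The carton is closed and handed in at about 9.5 s of the 48 s: the tongue is tucked under the strap, the lid stays flat on its own, and the carton and the items round it show no visible movement; one press while folding the tongue reached about 44 N at the fingertips, below the 120 N wrist limit.

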